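# Fit a trolley wheel on its stub axle

### The job

Fit the wheel on the stub axle: slide on the blue spacer first, then the black-tyred wheel, then the red cap with its open, brass end towards the wheel. Press the cap firmly but gently (about 10 N on the stack, never more than 30 N, and without striking or straining the axle) until spacer, wheel and cap sit tight together against the stop collar, which is clamped somewhere near the bracket. Then let go, leaving everything else on the counter where it is.

Things in the scene. Friction and masses are not known exactly. Their poses are not given: they have to be found in the camera images.
- axle_tip (a point): Centre of the free end of a fixed, level steel stub axle, 12 mm in diameter (its last 4 mm taper to 7 mm), 130 mm above the counter. x points along the axle, out of its free end and away from the bracket; z is up. A brass spring tongue under the axle, 1 to 24 mm from this end, stands out 3 mm: parts sliding over it meet about 3 to 10 N of drag, the cap all the time.
- axle_root (a point): Point on the axle's line at the bracket's upright plate, 112 mm behind the free end; same axes. A dark steel stop collar, 26 mm across and 8 mm thick, is clamped on the axle near here: its front face is 14 to 26 mm from this point (86 to 98 mm from the free end), different each time and not measured, to be found by feel.
- axle: Green bracket, bolted down, with axle, collar and tongue. Base plate 130 x 100 x 12 mm, origin under its middle; x along the axle to its free end, which is at (64, 0, 130) mm, z up. The upright plate is 56 mm wide, 12 mm thick, its face at x = -48 mm, its top 152 mm high (22 mm above the axle's line).
- spacer_center (a point): Centre of the blue plastic spacer, a tube 36 mm in outer diameter and 30 mm long with a 15 mm bore right through, about 60 g. x is its bore axis, level at the start; both ends are alike. It lies on a wooden rest 24 mm high, 26 mm wide and 34 mm long (long side along the bore), so its centre is 42 mm above the counter.
- wheel_center (a point): Centre of the wheel with black tyre and yellow hub: 62 mm in diameter, 28 mm wide, 15 mm bore right through, about 160 g. x is its bore axis, level; both sides are alike. It stands on a like wooden rest, centre 55 mm above the counter.
- cap_center (a point): Centre of the red axle cap: a cylinder 38 mm in diameter, 46 mm long, about 50 g, with a 15 mm bore 42 mm deep, open only at the end with the brass band. x is its axis and points out of the open, brass end; the open face is 23 mm from this point. It lies on a like wooden rest, axis level, centre 43 mm above the counter, its open end roughly (within 1 rad) in the direction in which it must go on.
- spacer: The blue spacer; origin and axes as its centre.
- wheel: The black-tyred wheel; origin and axes as its centre.
- cap: The red cap; origin and axes as its centre.
- spare_wheel: Spare wheel with grey tyre and white hub lying flat, 62 mm across, 28 mm high; a bystander, not to be disturbed. Origin at its underside.
- spare_tube: White tube standing on end, 28 mm across, 60 mm high; a bystander, not to be disturbed. Origin at its underside.
- paint_can: Blue paint can, 90 mm across, 110 mm high; a bystander, not to be disturbed. Origin at its underside.
- jar: Jar with a green lid, 60 mm across, 85 mm high; a bystander, not to be disturbed. Origin at its underside.
- screwdriver: Screwdriver with orange handle, 200 mm long; a bystander, not to be disturbed. Origin at its underside.
- wrench: Steel wrench, 180 mm long; a bystander, not to be disturbed. Origin at its underside.
- tape: Yellow roll of tape lying flat, 100 mm across, 24 mm high; a bystander, not to be disturbed. Origin at its underside.
There are look-alikes about, which are no part of the job. Leave any orange look-alike of the wheel alone.

How it is judged (in metres and radians):
On the way, in this order (a step that is already met when the one before it is completed fails the run):
1. the spacer is threaded on the axle, its whole length past the tip (x of spacer_center in the frame of axle_tip below -0.014 m and y of spacer_center in the frame of axle_tip between -0.006 and 0.006 m and z of spacer_center in the frame of axle_tip between -0.006 and 0.006 m and angle between the x axis of spacer_center and the x axis of axle_tip, either way round below 0.16 rad), for 0.2 s.
2. the wheel is threaded on after it, the spacer farther in (all of step 1 and x of wheel_center in the frame of axle_tip below -0.013 m and y of wheel_center in the frame of axle_tip between -0.006 and 0.006 m and z of wheel_center in the frame of axle_tip between -0.006 and 0.006 m and angle between the x axis of wheel_center and the x axis of axle_tip, either way round below 0.16 rad), for 0.2 s.
3. the cap is pushed on and presses the stack against the stop collar: at least 5 N between cap and wheel and between spacer and bracket (collar) (x of cap_center in the frame of axle_tip below 0.003 m and y of cap_center in the frame of axle_tip between -0.006 and 0.006 m and z of cap_center in the frame of axle_tip between -0.006 and 0.006 m and angle between the x axis of cap_center and the x axis of axle_tip, either way round below 0.16 rad and contact force between cap and wheel above 5 N and contact force between spacer and axle above 5 N), for 0.1 s.
At the end, for the whole second after the job is handed in: From the bracket outwards spacer, wheel, cap on the axle, at rest: within 6 mm and 0.16 rad of its line; centres behind the free end by over 68 (spacer), 38 (wheel), 0 mm (cap); gaps at most 2.5 mm (centres spacer-wheel under 31.5, wheel-cap under 39.5 mm) (x of spacer_center in the frame of axle_tip below -0.068 m and y of spacer_center in the frame of axle_tip between -0.006 and 0.006 m and z of spacer_center in the frame of axle_tip between -0.006 and 0.006 m and angle between the x axis of each of spacer_center, wheel_center, cap_center and the x axis of axle_tip, either way round below 0.16 rad and x of wheel_center in the frame of axle_tip below -0.038 m and y of wheel_center in the frame of axle_tip between -0.006 and 0.006 m and z of wheel_center in the frame of axle_tip between -0.006 and 0.006 m and x of cap_center in the frame of axle_tip below 0 m and y of cap_center in the frame of axle_tip between -0.006 and 0.006 m and z of cap_center in the frame of axle_tip between -0.006 and 0.006 m and distance between spacer_center and wheel_center below 0.0315 m and distance between wheel_center and cap_center below 0.0395 m and linear speed of each of spacer, wheel, cap below 0.02 m/s); the robot touches nothing.
It fails at once if the stack is pressed with more than 30 N (cap on wheel or wheel on spacer) (contact force between cap and wheel above 30 N or contact force between wheel and spacer above 30 N).
It fails at once if the axle, bracket or collar is struck or strained: contact forces on it over 60 N (contact force between axle and anything else above 60 N).
It fails at once if a bystander is moved by more than 20 mm (distance of any of spare_wheel, spare_tube, paint_can, jar, screwdriver, wrench, tape from where it was at the start of the episode above 0.02 m).
It also fails if it takes over 72 s, if anything falls off the work surface, if the arm or the gripper's body presses on something with over 40 N, if the wrist force passes 120 N, or if a joint passes its speed limit or range.

### The arm

A 6-joint arm with a two-finger parallel gripper is mounted at the origin on the work surface. World frame = base frame: x ahead of the robot, y to its left, z up, the work surface at z = 0. Lengths are in mm, angles in rad, forces in N, time in s.
With the tool pointing down it reaches from about 275 to 775 mm from the base axis. Payload 14.6 kg.
Tool frame: the origin (TCP) lies on the centre line of the jaws, within the pads' length; the fingertips stand 19 mm ahead of it and the grasp point (between the pads) is the TCP (bot.tip_extent is the distance from the TCP to the fingertips, in mm); z points along the fingers, y is the line along which they close (so a half turn about z gives the same grasp; the last joint's range is limited). The gripper opens to 85 mm and grips with 20 to 120 N. Pads are 22 mm wide; open, the fingers measure 114 mm over their backs; the gripper's body (76 mm by 85 mm) begins 54 mm behind the grasp point. The pads swing forward as they close: fully open they stand 13 mm farther back than shut.
Start: joints at [-0.155, 0.263, -0.048, 1.259, 0, 1.415], TCP at [525.003, -0.006, 250.278] pointing down, gripper open.
Joint ranges: [-2.65, 2.65], [-0.89, 1.7], [-1.18, 1.37], [-2.13, 2.11], [-1.35, 1.29], [-3.14, 3.14]. Speed limits (rad/s): [1.89, 1.89, 2.57, 2.79, 3.14, 3.14].

### API

Orientations are given as a unit quaternion [w, x, y, z].
In Python, from workcell import bot, cams gives the robot as it stands.
- The arm moves only by the shell command python3 -m handwheel 'ROWS' [FORCE]. ROWS is JSON, a list that holds one entry, the list of rows, each a list of 7 numbers: the opening, from 0 (shut) to 1 (fully open), then the shift along the world's x, y, z in m, then the turn, a rotation vector about the world's x, y, z in rad. A call has 1 to 5 rows; each row is the pose to reach, as a shift and turn from the pose commanded when the call began; what a row does not reach only later rows make up. A row lasts 1/12 s, in which the tool goes at most 41.7 mm and 7.16 degrees, less where a joint would pass 70% of its speed; a pose out of reach is approached as far as the arm can. A call with a gripper value outside its range is refused whole. The fingers move at their own pace and stop on an object; FORCE is the grip in N (left out, the last holds). Time passes only in rows, so rows that repeat a pose let the fingers close. It gives the time, the measured TCP pose, the force, the opening and the grip force at its end, in the units of the state.
- bot.read_state(): the state, without advancing time (a new reading comes with each control period).
- cams.camera(name): name is "scene" or "side" or "wrist"; returns a dict with "color" (400x640x3 uint8, red, green, blue), "fx", "fy", "cx", "cy" (pixels), "rvec" (rotation vector, rad) and "tvec" (3), from world to camera coordinates, as OpenCV has them; the wrist camera has in their place "hand_eye" (4x4, takes a point from camera to tool coordinates, whose origin is the TCP and whose axes are the flange's). Camera axes: x right, y down, z forward; pixel columns grow to the right and rows downward; lengths in mm; the calibration is good to about 2 mm. A picture is of the moment at which its call begins: read the wrist's pose just before it. There is no depth.
- bot.finish_job(): hands the job in; it is judged then, once.
Trained networks look in the newest picture that a camera, given by its name, has taken for a name from the list of things; names that differ only in an ending like _2 or _b are one class to them, and where a whole thing is asked for, a point or a joint stands for the part that bears it (a point fixed in the world has none). Each returns a list of dicts, best first, with "p" (0 to 1); they miss things now and then, are a little off and sometimes report something else, mostly with a low value. They report only what shows in the picture. A call takes as long as a camera call. They do not tell look-alikes from the thing itself.
- cams.find_in(target, camera): "bbox" ([centre column, centre row, width, height] in pixels, round what is visible of it).
- cams.masks_of(target, camera): "pixels" (400x640 bool, what is visible of it) and "bbox" ([centre column, centre row, width, height] in pixels, round what is visible of it).
The state is a dict: "clock": time; "qpos": joint angles; "joint_vel": joint speeds; "joint_torque": joint torques, N m; "position": TCP position; "tcp_rot": TCP orientation; "contact_force": force on the tool from outside, world axes, zero at the start; "torque": the same for the moment, N m; "width": finger opening in mm; "finger_force": force on a finger pad.
Only numpy, scipy, OpenCV 4.12 (cv2) and the standard library are available. Lean on these libraries where they do the work, as an engineer would, in place of code of your own. Each camera call takes 0.05 s, during which the arm holds its last target. There are 200 camera calls.

## Working session

There is one attempt and no reset: what is moved stays moved. The work goes in short steps, Python scripts to look and compute and a shell command to move; the robot and the scene stay as the last step left them, time stands still between calls to the robot, and variables do not carry over. Pictures are saved under pics/ and viewed, at most 10 in all, crops included, and the job is handed in when it is done.

```bash
mkdir -p pics
cat > h.py <<'E'
import numpy as np,cv2
from workcell import bot,cams
from scipy.spatial.transform import Rotation as R
def cam(n):
    s=bot.read_state(); c=cams.camera(n)
    K=np.array([[c['fx'],0,c['cx']],[0,c['fy'],c['cy']],[0,0,1]],float)
    if n=='wrist':
        q=s['tcp_rot']; T=np.eye(4);T[:3,:3]=R.from_quat([q[1],q[2],q[3],q[0]]).as_matrix();T[:3,3]=s['position']
        W=T@np.array(c['hand_eye']); Rc=W[:3,:3].T; t=-Rc@W[:3,3]
    else:
        Rc=cv2.Rodrigues(np.array(c['rvec'],float))[0]; t=np.array(c['tvec'],float)
    return c['color'],K,Rc,t
def atz(K,Rc,t,u,v,z):
    o=-Rc.T@t; d=Rc.T@np.linalg.inv(K)@[u,v,1]; return o+d*(z-o[2])/d[2]
def proj(K,Rc,t,P):
    p=(K@(Rc@np.atleast_2d(P).T+t[:,None])).T; return p[:,:2]/p[:,2:]
def save(im,n): cv2.imwrite('pics/'+n,cv2.cvtColor(im,cv2.COLOR_RGB2BGR))
E
python3 - <<'E'
from h import *
P={}
for n in ['scene','side']:
    im,K,Rc,t=cam(n); save(im,n+'0.png'); P[n]=(K,Rc,t)
    print(n,'o',(-Rc.T@t).round(),'fwd',Rc[2].round(2))
    for k in ['spacer','wheel','cap','axle']:
        for d in cams.find_in(k,n)[:4]:
            b=d['bbox']; z={'spacer':42,'wheel':55,'cap':43,'axle':60}[k]
            print(k,round(d['p'],2),np.round(b),atz(K,Rc,t,b[0],b[1],z).round())
print(bot.read_state())
E
```

```text
scene o [1132. -673.  994.] fwd [-0.47  0.53 -0.71]
spacer 0.69 [294. 294.  19.  23.] [ 631. -232.   42.]
spacer 0.32 [415. 144.  20.  32.] [537. 390.  42.]
wheel 0.79 [262. 252.  24.  25.] [ 496. -201.   55.]
wheel 0.69 [319. 216.  22.  22.] [521. -24.  55.]
wheel 0.58 [284. 225.  25.  22.] [ 474. -104.   55.]
wheel 0.56 [322. 250.  31.  28.] [ 599. -104.   55.]
cap 0.79 [226. 271.  25.  22.] [ 466. -290.   43.]
axle 0.55 [389. 178.  59.  70.] [576. 200.  60.]
side o [ 271. -754.  946.] fwd [ 0.23  0.66 -0.72]
spacer 0.8 [395. 279.  18.  21.] [ 629. -233.   42.]
wheel 0.94 [355. 241.  28.  27.] [ 579. -103.   55.]
wheel 0.75 [315. 254.  27.  24.] [ 470. -107.   55.]
wheel 0.73 [330. 285.  24.  25.] [ 474. -204.   55.]
wheel 0.66 [318. 231.  22.  25.] [500. -37.  55.]
cap 0.97 [341. 321.  18.  27.] [ 467. -292.   43.]
cap 0.72 [320. 172.  36.  52.] [586. 186.  43.]
axle 0.86 [319. 173.  38.  52.] [576. 166.  60.]
{'clock': 0.5, 'qpos': array([-1.55328137e-01,  2.63139767e-01, -4.83486324e-02,  1.25940268e+00,
        1.05263595e-06,  1.41549258e+00]), 'joint_vel': array([ 5.63172564e-05, -4.68855135e-04,  1.45916848e-03,  9.09759832e-04,
       -9.59452936e-04,  5.29349506e-04]), 'joint_torque': array([-2.82190063e-03, -6.37029576e+01,  3.84585965e+01,  1.83157201e-03,
       -1.35599671e-04, -2.61956046e-05]), 'position': array([ 5.24983105e+02, -1.70653938e-02,  2.50239787e+02]), 'tcp_rot': array([-3.85890579e-05,  7.07115404e-01,  7.07098157e-01, -2.74893099e-05]), 'contact_force': array([-0.21470589, -0.71533861, -0.31271337]), 'torque': array([-0.00030263,  0.00291499,  0.05541652]), 'finger_force': 0.0, 'width': 85.45387729704358}
```

View pics/scene0.png

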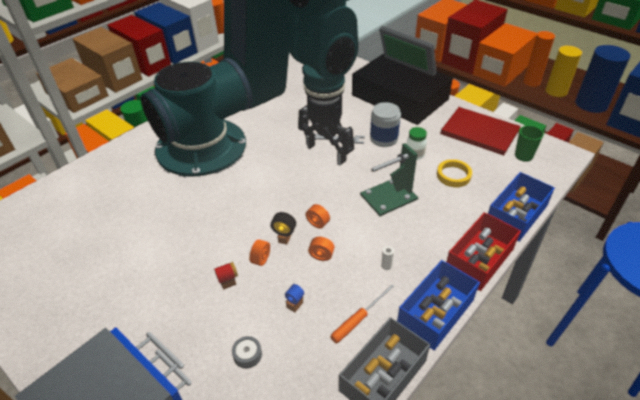

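View pics/side0.png

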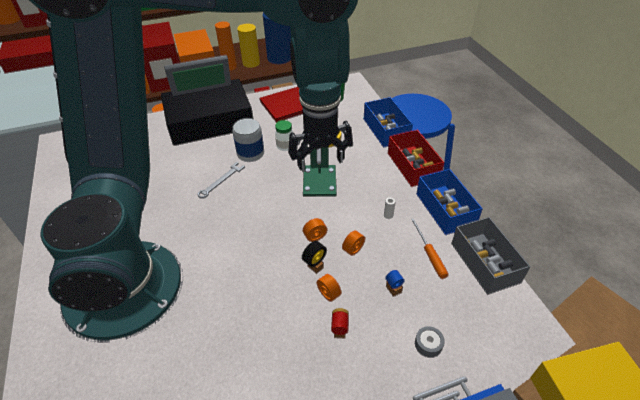

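Scene picture: the black-tyred wheel is at (284,225) on its rest. Possible mix-ups are the orange wheels at (319,216), (322,250) and (262,252), and the grey spare at (247,351). The blue spacer is at (294,294), not the white tube at (387,258). The red cap is at (226,271). The axle tip is at about (373,168). I'll take a wrist view from above to check these choices and get the bearings.

```bash
python3 -m handwheel '[[[1,0.0,-0.04,0.03,0,0,0],[1,0,-0.08,0.06,0,0,0],[1,0,-0.11,0.09,0,0,0],[1,0,-0.14,0.12,0,0,0],[1,0,-0.17,0.15,0,0,0]]]' 
python3 -m handwheel '[[[1,0.0,-0.02,0.02,0,0,0],[1,0,-0.02,0.02,0,0,0],[1,0,-0.02,0.02,0,0,0],[1,0,-0.02,0.02,0,0,0]]]'
python3 - <<'E'
from h import *
im,K,Rc,t=cam('wrist'); save(im,'w1.png'); np.savez('w1.npz',K=K,R=Rc,t=t)
print((-Rc.T@t).round(),Rc.round(2))
for k in ['spacer','wheel','cap']:
    for d in cams.masks_of(k,'wrist')[:4]:
        b=d['bbox']; z={'spacer':42,'wheel':55,'cap':43,'axle':60}[k]
        print(k,round(d['p'],2),np.round(b),atz(K,Rc,t,b[0],b[1],z).round())
im,K,Rc,t=cam('side'); save(cv2.resize(im[100:220,230:400],None,fx=4,fy=4,interpolation=2),'s1.png')
im,K,Rc,t=cam('scene');np.savez('sc.npz',K=K,R=Rc,t=t)
for k in ['axle']:
  for d in cams.find_in(k,'scene')[:2]: print(d)
E
```

```text
clock: 0.92
position: [524.4, -157.9, 388.5]
tcp_rot: [0.0, 0.707, 0.707, 0.0]
contact_force: [1.8, -0.3, 0.9]
width: 85.7
finger_force: 0.0
clock: 1.25
position: [525.0, -176.3, 406.3]
tcp_rot: [-0.0, 0.707, 0.707, -0.0]
contact_force: [0.3, 0.4, -0.6]
width: 85.2
finger_force: 0.0
[524. -99. 529.] [[ 1.   -0.   -0.  ]
 [-0.   -0.95  0.3 ]
 [-0.   -0.3  -0.95]]
spacer 0.78 [386. 190.  20.  20.] [ 628. -234.   42.]
spacer 0.26 [463. 137.  32. 117.] [ 748. -144.   42.]
wheel 0.73 [309.  47.  42.  28.] [500. -14.  55.]
wheel 0.64 [295. 166.  30.  36.] [ 474. -190.   55.]
wheel 0.62 [288. 112.  40.  39.] [ 466. -104.   55.]
wheel 0.58 [361. 104.  40.  33.] [578. -93.  55.]
cap 0.82 [293. 220.  26.  28.] [ 465. -290.   43.]
{'bbox': [388.2, 176.9, 58.7, 72.1], 'p': 0.78}
```

View pics/w1.png

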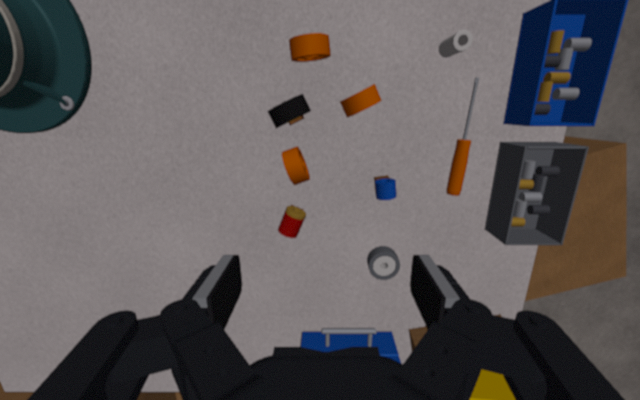

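View pics/s1.png

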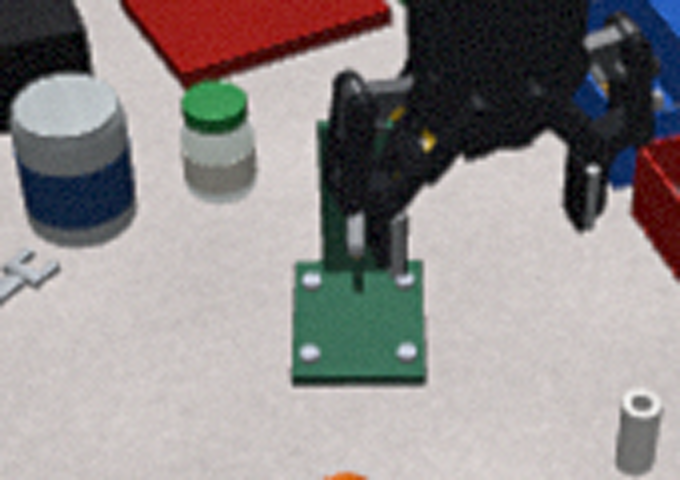

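Wrist view: the black wheel on its rest is at (288,112), with orange look-alikes at (310,47), (361,100) and (295,166). The spacer is at (386,190), and the cap at (292,221) has its brass end up and to the right (towards +y). The side crop shows the bracket base with the axle pointing roughly along -y. Next I'll look at the axle from above.

```bash
python3 -m handwheel '[[[1,0.01,0.04,0,0,0,0],[1,0.02,0.08,0,0,0,0],[1,0.03,0.12,0,0,0,0],[1,0.04,0.16,0,0,0,0],[1,0.05,0.2,0,0,0,0]]]' >/dev/null
python3 -m handwheel '[[[1,0.0,0.04,0,0,0,0],[1,0,0.04,0,0,0,0],[1,0,0.04,0,0,0,0],[1,0,0.04,0,0,0,0]]]'
python3 - <<'E'
from h import *
im,K,Rc,t=cam('wrist'); save(cv2.resize(im,(800,500)),'w2.png'); np.savez('w2.npz',K=K,R=Rc,t=t)
print((-Rc.T@t).round(),K[0,0])
for d in cams.masks_of('axle','wrist')[:2]:print(d['p'],d['bbox'])
im=cv2.cvtColor(cv2.imread('pics/w1.png'),cv2.COLOR_BGR2HSV)
f=np.load('w1.npz')
for k,z in [('spacer',42),('wheel',55),('cap',43)]:
    print(k)
im,K,Rc,t=cam('side'); save(cv2.resize(im[110:210,250:400],None,fx=5,fy=5,interpolation=2),'s2.png')
E
```

```text
clock: 2.35
position: [574.9, 63.4, 407.0]
tcp_rot: [0.0, 0.707, 0.707, -0.0]
contact_force: [-0.3, -0.5, -0.6]
width: 85.5
finger_force: 0.0
[574. 141. 530.] 292.27908908805165
0.96 [333.5, 62.6, 78.2, 125.3]
spacer
wheel
cap
```

View pics/w2.png

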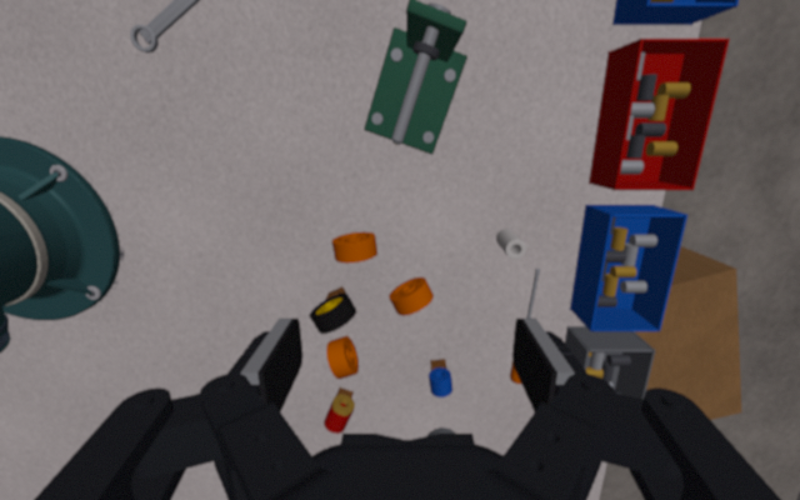

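Wrist view: the axle runs from its tip at (398,141) to its root at (432,28) in the 800-wide picture. Its free end points towards -y and slightly -x.

Run:
```python
from h import *
f=np.load('w2.npz');K,Rc,t=f['K'],f['R'],f['t']
g=lambda u,v,z:atz(K,Rc,t,u/1.25,v/1.25,z)
tip=g(398,142,130);b=g(427,48,130);print(tip,b,b-tip,np.degrees(np.arctan2(*(tip-b)[:2])))
C=[g(*p,12) for p in [(365,130),(432,153),(466,58),(395,29)]]
print(np.round(C)); 
e=C[0]-C[3];print(e,np.linalg.norm(e),np.degrees(np.arctan2(e[0],e[1])));e=C[1]-C[2];print(e,np.linalg.norm(e),np.degrees(np.arctan2(e[0],e[1])))
e=C[1]-C[0];print(e,np.linalg.norm(e),np.degrees(np.arctan2(e[1],e[0])))
```

```text
[564.51335171 133.49822575 130.        ] [593.411332   221.38224953 130.        ] [28.89798029 87.88402378  0.        ] -161.79812702634928
[[517. 147.  12.]
 [608. 117.  12.]
 [649. 234.  12.]
 [559. 266.  12.]]
[ -41.48268526 -119.45051754    0.        ] 126.44856391998026 -160.8489470710816
[ -40.77625876 -116.918391      0.        ] 123.82493057970525 -160.77335863937722
[ 90.77533019 -29.85764987   0.        ] 95.55961399793888 -18.20697165912221
```

```bash
python3 -m handwheel '[[[1,0.01,-0.04,-0.03,0,0,0],[1,0.02,-0.08,-0.06,0,0,0],[1,0.03,-0.11,-0.09,0,0,0],[1,0.04,-0.14,-0.12,0,0,0],[1,0.05,-0.17,-0.15,0,0,0]]]' >/dev/null
python3 -m handwheel '[[[1,0.0,-0.04,-0.0,0,0,0],[1,0.0,-0.08,-0.01,0,0,0],[1,0,-0.1,-0.02,0,0,0],[1,0,-0.1,-0.02,0,0,0],[1,0,-0.1,-0.02,0,0,0]]]'
python3 - <<'E'
from h import *
im,K,Rc,t=cam('wrist'); save(im,'w3.png'); np.savez('w3.npz',K=K,R=Rc,t=t)
for d in cams.masks_of('spacer','wrist')[:2]:
    print(d['p'],d['bbox'],atz(K,Rc,t,*d['bbox'][:2],42))
E
```

```text
clock: 3.33
position: [618.7, -191.9, 253.0]
tcp_rot: [-0.001, 0.708, 0.706, -0.0]
contact_force: [0.3, 0.3, 1.1]
width: 85.7
finger_force: 0.0
0.62 [333.3, 210.5, 30.4, 36.0] [ 626.7155512  -232.92993503   42.        ]
```

View pics/w3.png

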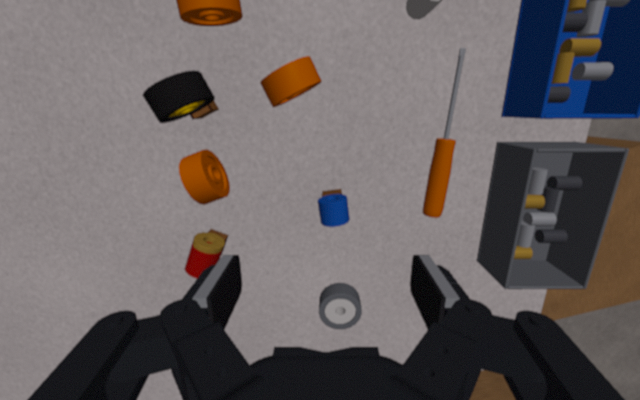

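The spacer is at (334,210), upright in the picture (bore about along y), with clear room on both sides; the grey spare wheel is at (340,306). I'll fit a cylinder silhouette to get the position and yaw of all three parts.

```bash
cat >> h.py <<'E'
from scipy.optimize import minimize
def sil(K,Rc,t,p,r,L,z):
    a=np.linspace(0,2*np.pi,40); ax=np.array([np.cos(p[2]),np.sin(p[2]),0]); n=np.array([-ax[1],ax[0],0])
    c=np.array([p[0],p[1],z]); P=[c+s*ax*L/2+r*(np.cos(b)*n+np.sin(b)*np.array([0,0,1])) for s in(-1,1) for b in a]
    h=cv2.convexHull((proj(K,Rc,t,np.array(P))*4).astype(np.float32))
    m=np.zeros((1600,2560),np.uint8); cv2.fillConvexPoly(m,np.round(h*16).astype(np.int32),1,shift=4); return m
def fit(im,K,Rc,t,kind,x0,box):
    r,L,z={'spacer':(18,30,42),'wheel':(31,28,55),'cap':(19,46,43)}[kind]
    h=cv2.cvtColor(cv2.GaussianBlur(im,(3,3),0),cv2.COLOR_RGB2HSV).astype(int);H,S,V=h[...,0],h[...,1],h[...,2]
    if kind=='spacer': m=(H>100)&(H<130)&(S>110)
    elif kind=='cap': m=((H<6)|(H>172)|((H>14)&(H<30)))&(S>100)
    else: m=(V<60)|((H>20)&(H<35)&(S>140))
    w=np.zeros_like(m); u,v,a,b=[int(q) for q in box]; w[max(v-b,0):v+b,max(u-a,0):u+a]=1; m=(m&w).astype(np.uint8)
    m4=cv2.resize(m*255,None,fx=4,fy=4,interpolation=1)>127
    def c(p):
        s=sil(K,Rc,t,p,r,L,z)>0; return -(s&m4).sum()/(s|m4).sum()
    best=None
    for y in (1.1,1.57,2.0):
        o=minimize(c,[x0[0],x0[1],y],method='Nelder-Mead',options=dict(initial_simplex=[[x0[0],x0[1],y],[x0[0]+8,x0[1],y],[x0[0],x0[1]+8,y],[x0[0],x0[1],y+.3]],maxfev=120))
        if best is None or o.fun<best.fun: best=o
    return best.x,best.fun
E
python3 - <<'E'
from h import *
im=cv2.cvtColor(cv2.imread('pics/w3.png'),cv2.COLOR_BGR2RGB);f=np.load('w3.npz');K,Rc,t=f['K'],f['R'],f['t']
for k,x0,box in [('spacer',(627,-233),(333,210,22,26)),('wheel',(470,-104),(180,96,45,34)),('cap',(466,-291),(206,253,24,30))]:
    x,s=fit(im,K,Rc,t,k,x0,box);print(k,x.round(1),np.degrees(x[2]).round(1),s)
E
```

```text
spacer [ 627.4 -232.1    1.7] 99.3 -0.8656935279610745
wheel [ 468.4 -103.8    2. ] 111.7 -0.921747420916247
cap [ 464.8 -291.     1.2] 66.3 -0.7990686743841936
```

```bash
python3 -m handwheel '[[[1,0,0,0,0,0,0.1],[1,0,0,0,0,0,0.15],[1,0,0,0,0,0,0.15],[1,0,0,0,0,0,0.15]]]'
```

```text
clock: 3.77
position: [619.6, -189.0, 254.3]
tcp_rot: [0.0, 0.652, 0.758, 0.0]
contact_force: [0.1, 0.5, -1.1]
width: 85.7
finger_force: 0.0
```

```bash
python3 -m handwheel '[[[1,0.004,-0.022,-0.03,0,0,0],[1,0.008,-0.043,-0.06,0,0,0],[1,0.008,-0.043,-0.09,0,0,0],[1,0.008,-0.043,-0.12,0,0,0],[1,0.008,-0.043,-0.14,0,0,0]]]' 
python3 -m handwheel '[[[1,0,0,-0.03,0,0,0],[1,0,0,-0.05,0,0,0],[1,0,0,-0.07,0,0,0],[1,0,0,-0.07,0,0,0],[1,0,0,-0.07,0,0,0]]]'
python3 - <<'E'
from h import *
im,K,Rc,t=cam('wrist'); save(im,'w4.png')
E
```

```text
clock: 4.18
position: [626.7, -232.4, 111.1]
tcp_rot: [-0.001, 0.653, 0.757, -0.0]
contact_force: [0.2, 0.8, -0.2]
width: 85.6
finger_force: 0.0
clock: 4.6
position: [627.2, -232.4, 43.6]
tcp_rot: [-0.001, 0.652, 0.758, -0.0]
contact_force: [0.4, -0.3, 0.3]
width: 85.7
finger_force: 0.0
```

View pics/w4.png

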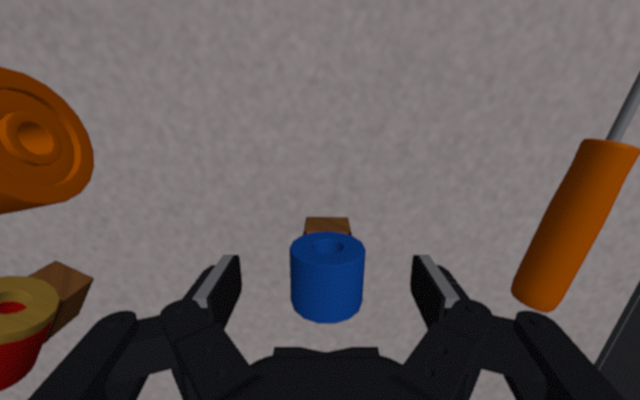

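The spacer at (327,277) is centred between the pads and square to them, so I'll close and lift it.

```bash
python3 - <<'E'
from h import *
im,K,Rc,t=cam('wrist')
print(fit(im,K,Rc,t,'spacer',(627,-232),(327,277,50,55)), bot.read_state()['position'])
E
python3 -m handwheel '[[[0.3,0,0,0,0,0,0],[0.3,0,0,0,0,0,0],[0.2,0,0,0,0,0,0],[0.2,0,0,0,0,0,0],[0.2,0,0,0,0,0,0]]]' 40
python3 -m handwheel '[[[0.2,0,0,0,0,0,0],[0.2,0,0,0,0,0,0],[0.2,0,0,0,0,0,0]]]'
```

```text
(array([ 627.04285279, -232.13271168,    1.6984097 ]), np.float64(-0.9212895101868157)) [ 628.21152548 -232.98632503   45.22177652]
clock: 5.12
position: [627.6, -233.0, 44.3]
tcp_rot: [0.0, 0.652, 0.758, 0.0]
contact_force: [-1.1, 0.3, 5.5]
width: 35.3
finger_force: 39.7
clock: 5.37
position: [627.6, -233.0, 44.3]
tcp_rot: [0.0, 0.652, 0.758, 0.0]
contact_force: [-1.7, 0.3, 6.0]
width: 35.6
finger_force: 39.8
```

```bash
python3 -m handwheel '[[[0.2,0,0,0.02,0,0,0],[0.2,0,0,0.05,0,0,0],[0.2,0,0,0.09,0,0,0],[0.2,-0.01,0.02,0.12,0,0,-0.1],[0.2,-0.02,0.04,0.12,0,0,-0.2]]]' 
python3 -m handwheel '[[[0.2,-0.01,0.03,0,0,0,-0.1],[0.2,-0.02,0.06,0,0,0,-0.2],[0.2,-0.03,0.1,0,0,0,-0.28],[0.2,-0.04,0.135,0,0,0,-0.28],[0.2,-0.05,0.17,0,0,0,-0.28]]]' 
python3 -m handwheel '[[[0.2,-0.01,0.03,-0.01,0,0,0],[0.2,-0.02,0.06,-0.02,0,0,0],[0.2,-0.022,0.071,-0.032,0,0,0],[0.2,-0.022,0.071,-0.032,0,0,0],[0.2,-0.022,0.071,-0.032,0,0,0]]]'
python3 - <<'E'
from h import *
im,K,Rc,t=cam('wrist'); save(cv2.resize(im,(800,500)),'w5.png'); np.savez('w5.npz',K=K,R=Rc,t=t)
print(bot.read_state()['position'],bot.read_state()['tcp_rot'])
E
```

```text
clock: 5.78
position: [609.4, -194.1, 169.6]
tcp_rot: [0.004, 0.726, 0.687, 0.002]
contact_force: [1.2, 0.1, -0.5]
width: 35.0
finger_force: 40.2
clock: 6.2
position: [556.6, -21.3, 163.8]
tcp_rot: [0.0, 0.814, 0.581, 0.0]
contact_force: [1.4, -0.3, 0.4]
width: 35.0
finger_force: 40.2
clock: 6.62
position: [535.2, 48.4, 131.7]
tcp_rot: [-0.0, 0.813, 0.582, -0.0]
contact_force: [0.4, -0.3, -0.5]
width: 35.3
finger_force: 40.2
[535.79474512  47.73126414 132.04811902] [2.01656877e-04 8.13610955e-01 5.81409640e-01 5.46005156e-05]
```

View pics/w5.png

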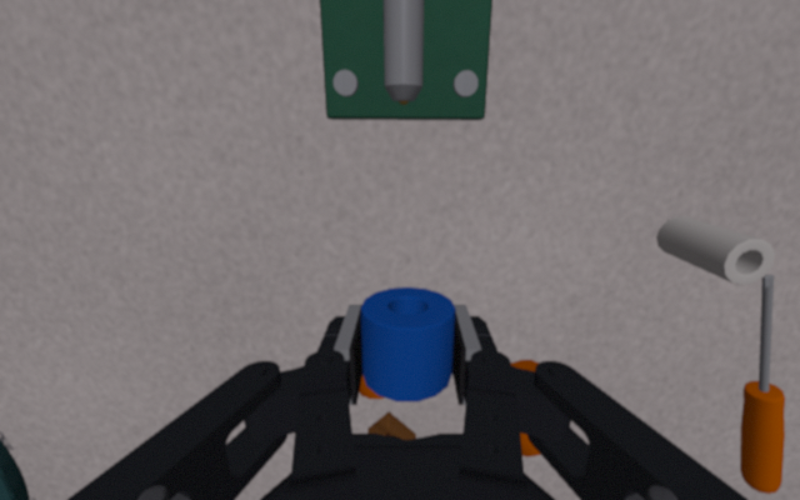

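The wrist view shows the spacer centred at column 408 and the axle at column 404, parallel to it, with the tip at about (403,100). I'll compute the lateral offset and check the height with the side camera.

```bash
cat >> h.py <<'E'
def axle(im,K,Rc,t,rows):
    """axle edges (gray bar on green) per row -> points at z=130"""
    g=im.astype(int); P=[]
    for v in rows:
        r=g[v]; gray=(abs(r[:,1]-r[:,0])<22)&(r[:,0]>r[:,1]-12)
        c=np.arange(270,370); c=c[gray[270:370]]
        if len(c): P.append((v,c.min(),c.max(),atz(K,Rc,t,(c.min()+c.max())/2+.0,v,130)))
    return P
E
python3 - <<'E'
from h import *
im=None
im,K,Rc,t=cam('wrist')
s=bot.read_state();p=s['position'];q=s['tcp_rot'];T=R.from_quat([q[1],q[2],q[3],q[0]]).as_matrix()
print('tool x,y',T[:,0].round(3),T[:,1].round(3))
P=axle(im,K,Rc,t,range(2,66,8))
for a in P: print(a[:3],a[3].round(1),(T.T@(a[3]-p)).round(1))
z=p[2]-2.3
import h
# silhouette fit at true height
def fitz(z):
    hh=cv2.cvtColor(cv2.GaussianBlur(im,(3,3),0),cv2.COLOR_RGB2HSV).astype(int)
    m=((hh[...,0]>100)&(hh[...,0]<130)&(hh[...,1]>110)); m[:,:270]=0;m[:,380:]=0;m[:225]=0
    m4=cv2.resize(m.astype(np.uint8)*255,None,fx=4,fy=4,interpolation=1)>127
    def c(x):
        S=sil(K,Rc,t,x,18,30,x[3])>0; return -(S&m4).sum()/(S|m4).sum()
    y=np.arctan2(T[1,0],T[0,0]); x0=np.array([p[0],p[1],y,z])
    o=minimize(c,x0,method='Nelder-Mead',options=dict(initial_simplex=[x0]+[x0+d for d in np.diag([5,5,.1,5])],maxfev=200))
    return o.x,o.fun,(T.T@(np.array([*o.x[:2],o.x[3]])-p)).round(1)
print(fitz(z))
im,K,Rc,t=cam('side');save(cv2.resize(im[130:230,230:390],None,fx=5,fy=5,interpolation=2),'s5.png')
im,K,Rc,t=cam('scene');save(cv2.resize(im[130:230,300:460],None,fx=5,fy=5,interpolation=2),'c5.png')
E
```

```text
tool x,y [0.325 0.946 0.   ] [ 0.946 -0.325  0.001]
(2, np.int64(304), np.int64(336)) [570.2 156.8 130. ] [114.5  -3.3   2.2]
(10, np.int64(305), np.int64(336)) [569.5 154.3 130. ] [112.   -3.1   2.2]
(18, np.int64(305), np.int64(335)) [568.5 151.9 130. ] [109.4  -3.3   2.2]
(26, np.int64(305), np.int64(336)) [567.8 149.4 130. ] [106.7  -3.2   2.2]
(34, np.int64(305), np.int64(335)) [566.7 146.9 130. ] [104.1  -3.4   2.2]
(42, np.int64(305), np.int64(335)) [565.8 144.3 130. ] [101.4  -3.4   2.2]
(50, np.int64(305), np.int64(335)) [564.9 141.7 130. ] [98.6 -3.4  2.2]
(58, np.int64(270), np.int64(369)) [563.8 139.1 130. ] [95.8 -3.6  2.2]
(array([534.55517825,  45.98042334,   1.21892916, 124.69726154]), np.float64(-0.9506555930759636), array([-1.8, -1. ,  7.6]))
```

View pics/c5.png

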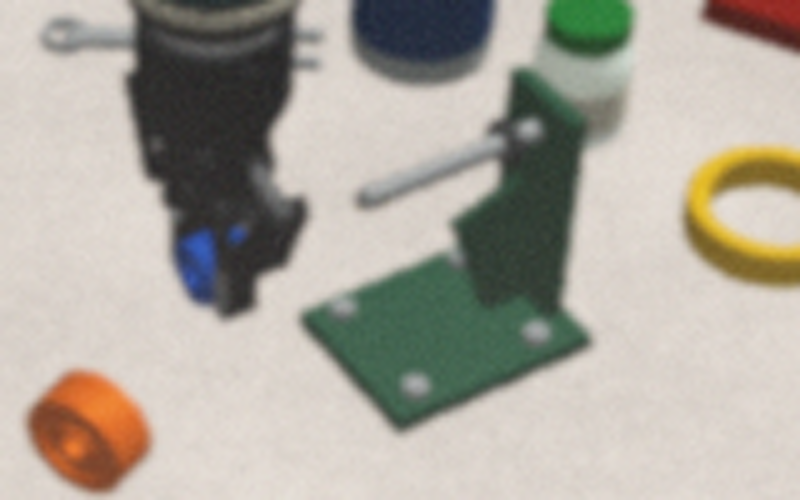

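Run:
```python
from h import *
im,K,Rc,t=cam('wrist'); print(K[0,2],K[1,2])
r=im[5:50,290:350].astype(float).mean(0); print(r.round().astype(int).tolist())
b=im[250:300,280:375].astype(float).mean(0); print((b[:,2]-b[:,0]).round().astype(int).tolist())
```

```text
325.60671280083346 201.05536464231218
[[33, 63, 50], [32, 63, 50], [32, 63, 50], [32, 63, 50], [32, 63, 50], [32, 63, 50], [32, 63, 50], [32, 62, 50], [32, 62, 50], [32, 63, 50], [31, 62, 50], [32, 62, 49], [42, 62, 54], [60, 66, 66], [72, 72, 76], [80, 79, 84], [84, 84, 88], [88, 88, 92], [91, 91, 95], [93, 93, 98], [96, 96, 100], [97, 98, 102], [99, 99, 104], [100, 101, 105], [101, 101, 106], [103, 103, 107], [105, 105, 110], [109, 109, 114], [111, 111, 117], [111, 111, 116], [108, 108, 113], [105, 105, 110], [103, 102, 107], [100, 100, 105], [98, 98, 103], [97, 96, 101], [95, 95, 99], [93, 93, 98], [91, 91, 95], [88, 88, 92], [85, 84, 88], [81, 80, 84], [75, 75, 79], [67, 68, 71], [53, 62, 60], [39, 62, 52], [33, 63, 50], [32, 63, 50], [33, 63, 50], [32, 63, 50], [33, 63, 50], [33, 63, 50], [32, 63, 50], [33, 63, 51], [33, 63, 51], [32, 63, 50], [33, 63, 50], [33, 63, 50], [32, 63, 51], [33, 63, 51]]
[3, 3, 3, 2, 2, 2, 0, 1, 17, 42, 65, 77, 82, 84, 86, 88, 90, 92, 93, 94, 96, 97, 98, 98, 100, 100, 100, 99, 101, 101, 102, 102, 102, 102, 103, 104, 104, 104, 104, 104, 104, 105, 105, 105, 105, 105, 106, 105, 105, 105, 104, 106, 105, 105, 105, 104, 105, 103, 104, 103, 103, 103, 103, 101, 102, 101, 100, 99, 99, 99, 98, 97, 96, 94, 92, 91, 90, 87, 86, 83, 78, 68, 50, 27, 7, 0, 2, 1, 2, 2, 3, 3, 3, 4, 4]
```

```bash
python3 -m handwheel '[[[0.2,0.002,0.014,0,0,0,0],[0.2,0.008,0.032,0,0,0,0],[0.2,0.0125,0.0455,0,0,0,0],[0.2,0.0169,0.0585,0,0,0,0],[0.2,0.0169,0.0585,0,0,0,0]]]'
python3 - <<'E'
from h import *
im,K,Rc,t=cam('wrist'); save(cv2.resize(im,(800,500)),'w6.png')
r=im[5:50,290:350].astype(float).mean(0)
E
```

```text
clock: 7.28
position: [553.2, 108.3, 131.7]
tcp_rot: [-0.0, 0.813, 0.582, 0.0]
contact_force: [-0.4, -0.7, -0.7]
width: 35.3
finger_force: 40.2
```

View pics/w6.png

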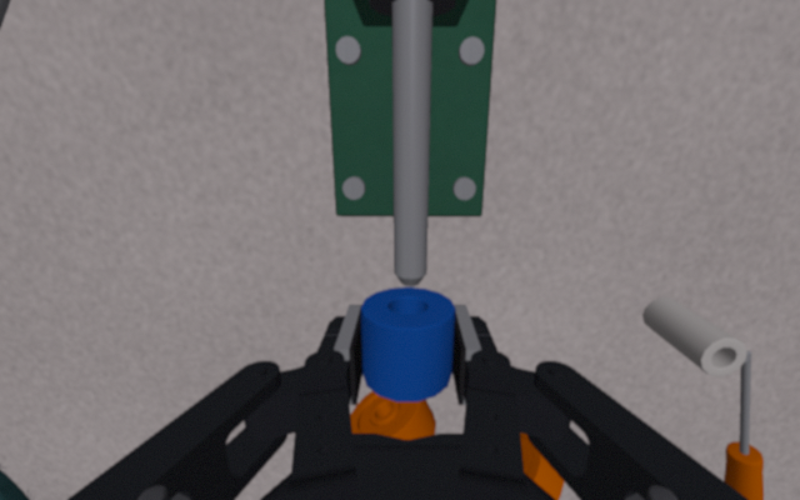

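The picture shows the spacer (408) and the tip (410,283) nearly in line, with about 7 mm of gap. I'll insert slowly.

```bash
python3 -m handwheel '[[[0.2,0.002,0.0045,0,0,0,0],[0.2,0.003,0.0075,0,0,0,0],[0.2,0.004,0.0104,0,0,0,0],[0.2,0.0051,0.0137,0,0,0,0]]]' 
python3 -m handwheel '[[[0.2,0.0013,0.0038,0,0,0,0],[0.2,0.0026,0.0076,0,0,0,0],[0.2,0.0032,0.0095,0,0,0,0]]]'
```

```text
clock: 7.67
position: [557.5, 120.3, 131.7]
tcp_rot: [0.0, 0.814, 0.581, -0.0]
contact_force: [0.1, 0.2, -0.9]
width: 35.5
finger_force: 40.2
clock: 7.92
position: [560.6, 130.1, 131.5]
tcp_rot: [0.0, 0.814, 0.581, -0.0]
contact_force: [-1.6, -3.1, -3.6]
width: 35.0
finger_force: 40.1
```

```bash
python3 -m handwheel '[[[0.2,0.0016,0.0047,0,0,0,0],[0.2,0.0032,0.0095,0,0,0,0],[0.2,0.0048,0.0142,0,0,0,0]]]' 
python3 -m handwheel '[[[0.2,0.0016,0.0047,0,0,0,0],[0.2,0.0032,0.0095,0,0,0,0],[0.2,0.0048,0.0142,0,0,0,0],[0.2,0.0064,0.0189,0,0,0,0]]]'
```

```text
clock: 8.17
position: [565.5, 144.4, 131.4]
tcp_rot: [-0.0, 0.814, 0.581, -0.0]
contact_force: [-0.3, -1.1, -5.2]
width: 35.0
finger_force: 40.2
clock: 8.5
position: [572.1, 163.6, 131.7]
tcp_rot: [-0.0, 0.814, 0.581, 0.0]
contact_force: [-0.2, 0.4, -1.5]
width: 35.1
finger_force: 40.7
```

```bash
python3 -m handwheel '[[[0.2,0.0016,0.0047,0,0,0,0],[0.2,0.0032,0.0095,0,0,0,0],[0.2,0.0048,0.0142,0,0,0,0],[0.2,0.0064,0.0189,0,0,0,0],[0.2,0.0064,0.0189,0,0,0,0]]]' 
python3 -m handwheel '[[[0.6,0,0,0,0,0,0],[1,0,0,0,0,0,0],[1,0,0,0,0,0,0],[1,0,0,0,0,0,0],[1,0,0,0,0,0,0]]]'
python3 -m handwheel '[[[1,0,0,0.03,0,0,0],[1,0,0,0.06,0,0,0],[1,0,0,0.1,0,0,0],[1,0,0,0.13,0,0,0],[1,0,0,0.16,0,0,0]]]'
python3 -m handwheel '[[[1,-0.01,-0.03,0,0,0,0.1],[1,-0.02,-0.065,0,0,0,0.2],[1,-0.035,-0.1,0,0,0,0.3],[1,-0.05,-0.135,0,0,0,0.4],[1,-0.07,-0.165,0,0,0,0.5]]]'
python3 -m handwheel '[[[1,-0.01,-0.03,-0.02,0,0,0.1],[1,-0.03,-0.06,-0.04,0,0,0.2],[1,-0.03,-0.07,-0.06,0,0,0.2],[1,-0.03,-0.07,-0.06,0,0,0.2]]]'
python3 - <<'E'
from h import *
im,K,Rc,t=cam('wrist'); save(im,'w7.png'); np.savez('w7.npz',K=K,R=Rc,t=t)
for d in cams.find_in('wheel','wrist')[:4]: print(d['p'],d['bbox'],atz(K,Rc,t,*d['bbox'][:2],55))
E
```

```text
clock: 8.92
position: [578.6, 182.7, 131.7]
tcp_rot: [-0.0, 0.813, 0.582, 0.0]
contact_force: [-0.3, 0.3, -1.0]
width: 35.4
finger_force: 40.7
clock: 9.33
position: [578.2, 181.7, 131.7]
tcp_rot: [0.0, 0.814, 0.581, 0.0]
contact_force: [0.5, 0.8, -0.0]
width: 85.3
finger_force: 0.0
clock: 9.75
position: [578.1, 181.7, 293.8]
tcp_rot: [0.0, 0.814, 0.581, 0.0]
contact_force: [0.6, 0.2, 0.3]
width: 85.1
finger_force: 0.0
clock: 10.17
position: [507.7, 15.0, 291.5]
tcp_rot: [0.0, 0.643, 0.766, -0.0]
contact_force: [1.2, -0.5, -0.3]
width: 85.2
finger_force: 0.0
clock: 10.5
position: [476.3, -54.9, 229.1]
tcp_rot: [-0.002, 0.566, 0.824, -0.001]
contact_force: [0.4, 0.0, 0.1]
width: 85.6
finger_force: 0.0
0.62 [361.7, 153.0, 62.4, 41.2] [496.63408902 -10.14823134  55.        ]
0.6 [301.8, 225.4, 57.8, 46.4] [ 466.51482073 -106.50672409   55.        ]
0.56 [399.5, 239.4, 52.4, 41.0] [573.55539082 -83.21317615  55.        ]
```

View pics/w7.png

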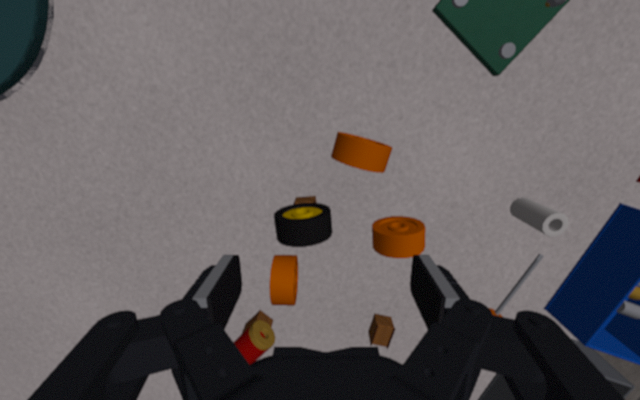

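The black wheel with its yellow hub is at (302,225), square to the jaws. The nearest orange look-alikes are at (399,239) and (285,280), and the jaws clear both.

Run:
```python
from h import *
im=cv2.cvtColor(cv2.imread('pics/w7.png'),cv2.COLOR_BGR2RGB);f=np.load('w7.npz');K,Rc,t=f['K'],f['R'],f['t']
x,s=fit(im,K,Rc,t,'wheel',(467,-105),(303,224,38,34));print(x,np.degrees(x[2]),s)
print(bot.read_state()['position'])
```

```text
[ 466.98684741 -103.27838614    2.094895  ] 120.02864189280265 -0.9175903092057126
[478.18342996 -53.18168394 231.98963879]
```

```bash
python3 -m handwheel '[[[1,-0.005,-0.025,-0.03,0,0,0.06],[1,-0.010,-0.05,-0.06,0,0,0.06],[1,-0.01,-0.05,-0.09,0,0,0.06],[1,-0.01,-0.05,-0.11,0,0,0.06]]]'
python3 -m handwheel '[[[1,0,0,-0.03,0,0,0],[1,0,0,-0.06,0,0,0],[1,0,0,-0.06,0,0,0]]]'
python3 - <<'E'
from h import *
im,K,Rc,t=cam('wrist'); save(im,'w8.png')
for d in cams.find_in('wheel','wrist')[:2]: print(d['p'],d['bbox'])
m=im[240:340,200:440].astype(int).sum(2).mean(0)
s=bot.read_state();print(s['position'],s['tcp_rot'])
print(proj(K,Rc,t,np.array([s['position']])))
E
```

```text
clock: 10.93
position: [468.8, -103.2, 120.6]
tcp_rot: [0.0, 0.54, 0.841, 0.0]
contact_force: [0.1, -0.0, 0.3]
width: 85.4
finger_force: 0.0
clock: 11.18
position: [467.4, -101.7, 58.7]
tcp_rot: [-0.002, 0.54, 0.842, -0.0]
contact_force: [-1.1, 0.7, -0.8]
width: 85.3
finger_force: 0.0
0.82 [323.6, 286.1, 130.1, 119.6]
0.63 [467.6, 124.8, 155.6, 98.7]
[ 469.02597312 -102.51663342   62.54603565] [-2.40459675e-04  5.39623452e-01  8.41906451e-01  3.05793398e-05]
[[330.09611989 284.60738865]]
```

View pics/w8.png

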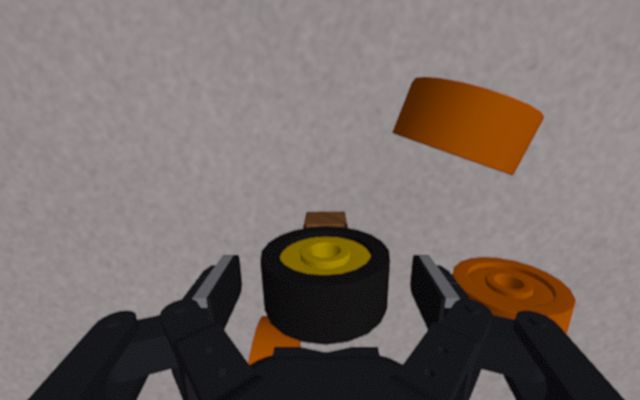

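The wheel at (325,287) is centred and square. I'll lower 4 mm and close.

```bash
python3 -m handwheel '[[[1,0,0,-0.004,0,0,0],[0.6,0,0,-0.004,0,0,0],[0.5,0,0,-0.004,0,0,0],[0.5,0,0,-0.004,0,0,0],[0.5,0,0,-0.004,0,0,0]]]' 45
python3 -m handwheel '[[[0.5,0,0,0,0,0,0],[0.5,0,0,0,0,0,0]]]'
```

```text
clock: 11.7
position: [469.0, -103.3, 59.0]
tcp_rot: [0.001, 0.54, 0.842, 0.0]
contact_force: [-2.0, 2.1, 10.7]
width: 61.0
finger_force: 46.5
clock: 11.87
position: [469.0, -103.4, 59.0]
tcp_rot: [0.001, 0.54, 0.842, 0.0]
contact_force: [-1.7, 0.9, 10.0]
width: 61.3
finger_force: 46.5
```

```bash
python3 -m handwheel '[[[0.5,0,0,0.02,0,0,0],[0.5,0,0,0.05,0,0,0],[0.5,0,0,0.085,0,0,-0.1],[0.5,0,0,0.11,0,0,-0.2],[0.5,0,0,0.11,0,0,-0.31]]]'
python3 -m handwheel '[[[0.5,0.01,0.03,0,0,0,-0.11],[0.5,0.02,0.06,0,0,0,-0.22],[0.5,0.035,0.09,0,0,0,-0.33],[0.5,0.05,0.12,0,0,0,-0.45],[0.5,0.066,0.15,-0.02,0,0,-0.45]]]'
python3 -m handwheel '[[[0.5,0,0.005,-0.01,0,0,0],[0.5,0,0.008,-0.015,0,0,0],[0.5,0,0.008,-0.015,0,0,0]]]'
python3 - <<'E'
from h import *
im,K,Rc,t=cam('wrist'); save(cv2.resize(im,(800,500)),'w9.png')
s=bot.read_state();print(s['position'],s['tcp_rot'])
g=im[5:50,290:350].astype(int); print((g[...,0].mean(0)).round().astype(int).tolist())
m=im[255:290,220:440].astype(int).sum(2).mean(0);print(m.round().astype(int).tolist())
E
```

```text
clock: 12.28
position: [470.2, -103.9, 173.0]
tcp_rot: [0.004, 0.665, 0.747, 0.001]
contact_force: [1.3, 0.3, -1.3]
width: 61.2
finger_force: 51.5
clock: 12.7
position: [536.3, 48.3, 151.1]
tcp_rot: [0.002, 0.816, 0.578, 0.002]
contact_force: [2.3, -2.3, -0.8]
width: 61.4
finger_force: 51.5
clock: 12.95
position: [533.4, 55.2, 132.1]
tcp_rot: [-0.001, 0.813, 0.582, -0.001]
contact_force: [-0.1, 0.1, -1.8]
width: 60.9
finger_force: 51.4
[533.74310829  54.49519431 132.85078529] [-1.19680194e-04  8.13569771e-01  5.81467192e-01 -3.43715519e-04]
[36, 36, 37, 37, 36, 36, 37, 36, 36, 36, 36, 36, 36, 36, 37, 36, 36, 36, 36, 36, 36, 36, 36, 36, 36, 36, 41, 57, 73, 83, 89, 93, 96, 99, 102, 104, 106, 108, 110, 111, 112, 115, 119, 121, 120, 117, 114, 111, 109, 107, 105, 103, 102, 99, 96, 92, 87, 80, 67, 50]
[378, 366, 350, 335, 321, 304, 287, 273, 259, 244, 227, 216, 212, 208, 206, 210, 218, 226, 235, 242, 248, 253, 262, 272, 277, 274, 259, 245, 228, 209, 189, 172, 154, 135, 119, 106, 88, 69, 51, 42, 35, 31, 37, 38, 42, 44, 44, 45, 44, 46, 47, 47, 48, 48, 51, 49, 50, 51, 51, 49, 54, 57, 62, 71, 78, 82, 88, 89, 96, 97, 100, 104, 106, 110, 112, 115, 117, 118, 122, 123, 123, 123, 124, 125, 126, 127, 128, 132, 135, 135, 138, 140, 143, 143, 143, 145, 144, 146, 145, 147, 148, 150, 150, 149, 150, 152, 153, 152, 149, 150, 150, 150, 148, 147, 148, 146, 146, 144, 144, 143, 141, 140, 140, 137, 136, 134, 131, 127, 127, 126, 125, 125, 123, 121, 119, 120, 115, 116, 113, 109, 105, 99, 96, 96, 90, 89, 84, 79, 71, 63, 61, 54, 51, 51, 51, 50, 48, 52, 50, 49, 46, 48, 47, 47, 47, 45, 43, 41, 38, 36, 36, 33, 40, 51, 65, 81, 100, 114, 132, 151, 168, 184, 203, 225, 243, 256, 272, 281, 278, 265, 256, 249, 244, 237, 231, 222, 212, 208, 208, 211, 217, 227, 243, 259, 275, 294, 311, 325, 343, 358, 371, 388, 401, 407, 410, 411, 410, 410, 413, 417]
```

View pics/w9.png

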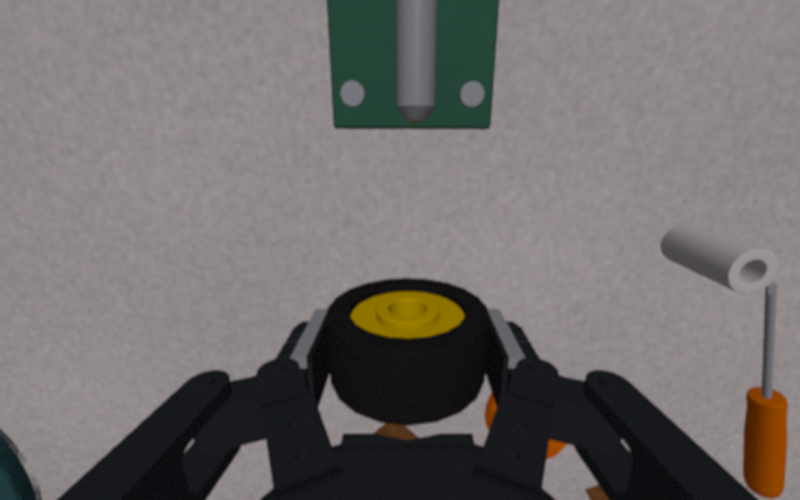

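The wheel's bore is at column 407 and the axle at 416, so I'll shift 1.5 mm right, advance to about 8 mm short of the tip, and measure again.

```bash
python3 -m handwheel '[[[0.5,0.005,0.010,0.0005,0,0,0],[0.5,0.01,0.025,0.001,0,0,0],[0.5,0.015,0.04,0.0015,0,0,0],[0.5,0.02,0.0534,0.0015,0,0,0],[0.5,0.02,0.0534,0.0015,0,0,0]]]'
python3 -m handwheel '[[[0.5,0,0,0,0,0,0],[0.5,0,0,0,0,0,0]]]'
python3 - <<'E'
from h import *
im,K,Rc,t=cam('wrist')
s=bot.read_state();print(s['position'],s['tcp_rot'])
def edges(v0,v1,lo,hi):
    g=im[v0:v1,lo:hi].astype(float); g=g[...,0].mean(0); return g.round().astype(int).tolist()
print(edges(100,150,300,360)); print(edges(20,60,300,360)); print(edges(180,200,300,360))
h=cv2.cvtColor(im,cv2.COLOR_RGB2HSV); m=(h[...,0]>20)&(h[...,0]<35)&(h[...,1]>150)
v,u=np.nonzero(m);ok=(v>200)&(v<300)&(u>250)&(u<400);print('hub',u[ok].min(),u[ok].max(),v[ok].min(),v[ok].max(),u[ok].mean())
E
```

```text
clock: 13.42
position: [555.4, 109.7, 134.9]
tcp_rot: [0.0, 0.813, 0.582, 0.001]
contact_force: [0.0, 0.1, -1.6]
width: 60.9
finger_force: 51.4
clock: 13.58
position: [554.2, 107.8, 134.4]
tcp_rot: [0.0, 0.814, 0.581, -0.0]
contact_force: [0.4, 0.4, -1.5]
width: 61.0
finger_force: 51.4
[554.12638384 107.66857925 134.29953776] [ 6.03466502e-05  8.13797782e-01  5.81148141e-01 -6.49915429e-05]
[18, 18, 18, 18, 18, 18, 17, 18, 19, 18, 17, 19, 23, 26, 27, 28, 28, 29, 30, 30, 30, 31, 31, 31, 31, 32, 31, 32, 31, 31, 31, 30, 30, 29, 29, 28, 28, 26, 25, 23, 20, 18, 18, 18, 18, 18, 18, 17, 17, 18, 17, 18, 17, 18, 17, 17, 17, 17, 17, 17]
[38, 38, 38, 38, 37, 38, 38, 38, 37, 38, 48, 68, 81, 88, 93, 97, 100, 103, 105, 107, 109, 111, 111, 113, 115, 118, 120, 119, 117, 114, 111, 109, 108, 106, 105, 102, 100, 96, 92, 87, 79, 65, 48, 38, 37, 37, 38, 38, 38, 38, 38, 38, 38, 39, 38, 39, 38, 39, 39, 39]
[153, 153, 153, 153, 152, 152, 152, 153, 153, 153, 154, 149, 130, 102, 91, 96, 102, 106, 110, 113, 115, 116, 116, 117, 117, 118, 118, 119, 118, 117, 115, 113, 112, 109, 107, 102, 95, 88, 101, 132, 150, 154, 155, 155, 154, 154, 154, 154, 154, 154, 152, 152, 152, 152, 152, 152, 153, 154, 155, 154]
hub 279 372 232 271 325.60812720848054
```

The axle (325.5) and hub (325.6) are now in line, so I'll insert.

```bash
python3 -m handwheel '[[[0.5,0.0013,0.0038,0,0,0,0],[0.5,0.0026,0.0076,0,0,0,0],[0.5,0.0039,0.0114,0,0,0,0],[0.5,0.0052,0.0151,0,0,0,0]]]' 
python3 -m handwheel '[[[0.5,0.0013,0.0038,0,0,0,0],[0.5,0.0026,0.0076,0,0,0,0],[0.5,0.0032,0.0095,0,0,0,0]]]'
```

```text
clock: 13.97
position: [559.6, 123.6, 134.2]
tcp_rot: [0.0, 0.814, 0.581, 0.0]
contact_force: [0.2, 0.0, -1.9]
width: 60.4
finger_force: 51.4
clock: 14.22
position: [562.5, 133.3, 133.7]
tcp_rot: [-0.0, 0.814, 0.581, -0.0]
contact_force: [0.0, -1.1, -6.1]
width: 61.0
finger_force: 50.9
```

```bash
python3 -m handwheel '[[[0.5,0.0016,0.0047,0,0,0,0],[0.5,0.0032,0.0095,0,0,0,0],[0.5,0.0048,0.0142,0,0,0,0]]]' 
python3 -m handwheel '[[[0.5,0.0016,0.0047,0,0,0,0],[0.5,0.0032,0.0095,0,0,0,0]]]'
python3 -m handwheel '[[[0.5,0.001,0.0028,0,0,0,0],[0.5,0.002,0.0057,0,0,0,0],[0.5,0.0025,0.0076,0,0,0,0]]]'
```

```text
clock: 14.47
position: [567.4, 147.5, 134.0]
tcp_rot: [-0.0, 0.814, 0.581, -0.0]
contact_force: [0.0, -1.9, -5.3]
width: 61.2
finger_force: 50.9
clock: 14.63
position: [570.8, 157.0, 134.1]
tcp_rot: [-0.0, 0.814, 0.581, -0.0]
contact_force: [-0.3, -2.4, -6.2]
width: 61.1
finger_force: 50.9
clock: 14.88
position: [573.6, 164.7, 134.5]
tcp_rot: [0.0, 0.814, 0.581, 0.001]
contact_force: [-0.3, 0.2, -1.1]
width: 61.2
finger_force: 51.3
```

```bash
python3 -m handwheel '[[[0.5,0.0009,0.0028,0,0,0,0],[0.5,0.0018,0.0053,0,0,0,0],[0.5,0.0018,0.0053,0,0,0,0]]]'
python3 -m handwheel '[[[0.7,0,0,0,0,0,0],[1,0,0,0,0,0,0],[1,0,0,0,0,0,0],[1,0,0,0,0,0,0]]]'
python3 -m handwheel '[[[1,0,0,0.03,0,0,0],[1,0,0,0.06,0,0,0],[1,0,0,0.09,0,0,0],[1,0,0,0.12,0,0,0],[1,0,0,0.14,0,0,0]]]'
python3 -m handwheel '[[[1,-0.01,-0.04,0,0,0,0],[1,-0.02,-0.08,0,0,0,0],[1,-0.03,-0.12,0,0,0,0],[1,-0.04,-0.16,0,0,0,0],[1,-0.05,-0.195,0,0,0,0]]]'
python3 -m handwheel '[[[1,-0.01,-0.04,0,0,0,0],[1,-0.02,-0.08,0,0,0,0],[1,-0.03,-0.12,0,0,0,0],[1,-0.04,-0.16,0,0,0,-0.05],[1,-0.05,-0.195,-0.01,0,0,-0.08]]]'
python3 -m handwheel '[[[1,-0.003,-0.03,-0.02,0,0,0],[1,-0.003,-0.04,-0.04,0,0,0],[1,-0.003,-0.04,-0.04,0,0,0]]]'
python3 - <<'E'
from h import *
im,K,Rc,t=cam('wrist'); save(im,'w10.png')
for d in cams.find_in('cap','wrist')[:2]:
    b=d['bbox'];print(d['p'],b,atz(K,Rc,t,*b[:2],43))
x,s=fit(im,K,Rc,t,'cap',(465,-291),(b[0],b[1],b[2]*.7,b[3]*.7));print(x,np.degrees(x[2]),s)
im,K,Rc,t=cam('scene');save(cv2.resize(im[120:220,330:470],None,fx=5,fy=5,interpolation=2),'c10.png')
E
```

```text
clock: 15.13
position: [575.3, 169.9, 134.4]
tcp_rot: [0.0, 0.814, 0.581, 0.0]
contact_force: [0.3, -0.4, -0.6]
width: 61.2
finger_force: 51.3
clock: 15.47
position: [575.1, 169.3, 134.3]
tcp_rot: [0.0, 0.814, 0.581, 0.0]
contact_force: [0.1, 0.7, -0.4]
width: 85.1
finger_force: 0.0
clock: 15.88
position: [575.2, 169.4, 277.2]
tcp_rot: [0.001, 0.814, 0.581, 0.001]
contact_force: [1.6, -0.6, -0.4]
width: 85.4
finger_force: 0.0
clock: 16.3
position: [524.1, -27.6, 274.3]
tcp_rot: [0.0, 0.814, 0.581, 0.0]
contact_force: [0.7, 0.3, 0.2]
width: 85.4
finger_force: 0.0
clock: 16.72
position: [474.5, -223.2, 265.6]
tcp_rot: [0.001, 0.837, 0.547, 0.001]
contact_force: [1.5, -0.1, -0.5]
width: 85.5
finger_force: 0.0
clock: 16.97
position: [470.5, -262.3, 220.9]
tcp_rot: [-0.002, 0.837, 0.547, -0.001]
contact_force: [-0.4, 0.7, -0.2]
width: 85.3
finger_force: 0.0
0.92 [330.8, 208.8, 33.3, 50.0] [ 463.33795714 -289.32003114   43.        ]
[ 463.05443898 -292.37467887    1.18193256] 67.71974761552278 -0.8758231762779698
```

View pics/c10.png

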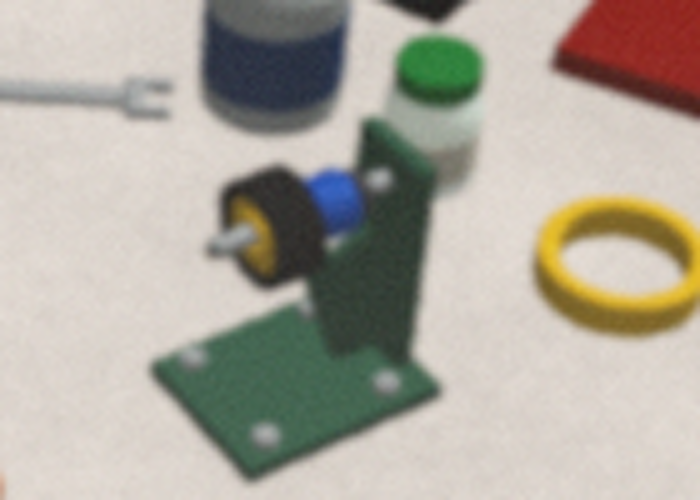

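The crop shows the wheel (265,225) and spacer (340,200) on the axle. I've gone over the picture limit (14 viewed instead of 10), so from here I'll work from numbers only. Next, down to the cap.

```bash
python3 -m handwheel '[[[1,-0.004,-0.015,-0.03,0,0,0.02],[1,-0.007,-0.03,-0.06,0,0,0.02],[1,-0.007,-0.03,-0.09,0,0,0.02],[1,-0.007,-0.03,-0.12,0,0,0.02]]]'
python3 -m handwheel '[[[1,0,0,-0.03,0,0,0],[1,0,0,-0.05,0,0,0],[1,0,0,-0.05,0,0,0],[1,0,0,-0.05,0,0,0]]]'
python3 - <<'E'
from h import *
im,K,Rc,t=cam('wrist'); save(im,'w11.png')
s=bot.read_state();print(s['position'],s['tcp_rot'])
for d in cams.find_in('cap','wrist')[:2]:
    b=d['bbox'];print(d['p'],b,atz(K,Rc,t,*b[:2],43))
d=cams.find_in('cap','wrist')[0];b=d['bbox']
x,q=fit(im,K,Rc,t,'cap',(464,-291),(b[0],b[1],b[2]*.65,b[3]*.65));print(x,np.degrees(x[2]),q)
h=cv2.cvtColor(im,cv2.COLOR_RGB2HSV);H,S=h[...,0],h[...,1]
for n,m in [('red',((H<6)|(H>172))&(S>100)),('brass',(H>14)&(H<30)&(S>100))]:
    v,u=np.nonzero(m);o=(abs(u-b[0])<60)&(abs(v-b[1])<80);print(n,u[o].mean(),v[o].mean(),u[o].min(),u[o].max(),v[o].min(),v[o].max())
E
```

```text
clock: 17.45
position: [465.8, -290.5, 104.5]
tcp_rot: [0.001, 0.831, 0.557, 0.0]
contact_force: [0.7, -0.8, -0.0]
width: 85.2
finger_force: 0.0
clock: 17.78
position: [465.5, -289.9, 55.0]
tcp_rot: [-0.0, 0.83, 0.557, 0.0]
contact_force: [-0.7, 0.4, 0.6]
width: 85.4
finger_force: 0.0
[ 466.02478945 -290.48528457   55.90710826] [8.86980223e-04 8.30406482e-01 5.57157259e-01 2.77513165e-04]
0.85 [326.1, 270.6, 73.9, 115.1] [ 463.47622176 -293.65626287   43.        ]
[ 463.3432114  -291.76465429    1.14284045] 65.47993462232381 -0.9340399356487177
red 323.5616584740329 289.7540072665099 288 360 246 328
brass 324.2163742690058 236.30811403508773 288 361 214 258
```

```bash
python3 -m handwheel '[[[1,-0.002,-0.001,-0.005,0,0,0],[1,-0.002,-0.001,-0.01,0,0,0],[0.3,-0.002,-0.001,-0.01,0,0,0],[0.2,-0.002,-0.001,-0.01,0,0,0],[0.2,-0.002,-0.001,-0.01,0,0,0]]]' 45
python3 -m handwheel '[[[0.2,0,0,0,0,0,0],[0.2,0,0,0,0,0,0],[0.2,0,0,0,0,0,0],[0.2,0,0,0,0,0,0]]]'
```

```text
clock: 18.35
position: [463.0, -291.6, 44.2]
tcp_rot: [-0.0, 0.831, 0.557, 0.0]
contact_force: [-0.6, -1.2, 0.4]
width: 51.8
finger_force: 0.0
clock: 18.68
position: [463.1, -291.7, 44.4]
tcp_rot: [0.0, 0.831, 0.557, 0.0]
contact_force: [-0.6, 0.9, 5.6]
width: 36.9
finger_force: 45.3
```

```bash
python3 -m handwheel '[[[0.2,0,0,0.02,0,0,0],[0.2,0,0,0.05,0,0,0],[0.2,0,0,0.085,0,0,0],[0.2,0,0.01,0.11,0,0,0.03],[0.2,0,0.03,0.12,0,0,0.06]]]'
python3 -m handwheel '[[[0.2,0.008,0.035,0,0,0,0],[0.2,0.016,0.07,0,0,0,0],[0.2,0.025,0.105,0,0,0,0],[0.2,0.034,0.14,0,0,0,0],[0.2,0.042,0.175,0,0,0,0]]]'
python3 -m handwheel '[[[0.2,0.01,0.035,0,0,0,0],[0.2,0.02,0.07,0,0,0,0],[0.2,0.03,0.105,-0.01,0,0,0],[0.2,0.035,0.135,-0.02,0,0,0],[0.2,0.04,0.16,-0.03,0,0,0]]]'
python3 -m handwheel '[[[0.2,0,0.004,-0.003,0,0,0],[0.2,0,0.008,-0.003,0,0,0],[0.2,0,0.008,-0.003,0,0,0],[0.2,0,0.008,-0.003,0,0,0]]]'
cat > e.py <<'E'
from h import *
im,K,Rc,t=cam('wrist'); 
s=bot.read_state();print(s['position'].round(1),s['tcp_rot'].round(4),s['contact_force'].round(1))
h=cv2.cvtColor(im,cv2.COLOR_RGB2HSV).astype(int);H,S=h[...,0],h[...,1]
m=((H<6)|(H>172))&(S>100); m[:200]=0;m[:,:270]=0;m[:,380:]=0
v,u=np.nonzero(m);print('cap',[(r,round((u[v==r].min()+u[v==r].max())/2,1),u[v==r].max()-u[v==r].min()) for r in range(270,325,10) if (v==r).any()])
m=(H>14)&(H<30)&(S>100); m[:180]=0;m[:,:270]=0;m[:,380:]=0
v,u=np.nonzero(m);print('brass',u.min(),u.max(),v.min(),v.max())
for a in range(0,215,15):
    g=im[a:a+6,285:370].astype(float).mean(0); e=np.abs(np.diff(g,axis=0)).sum(1)
    l=e[:40].argmax(); r=45+e[45:].argmax()-0
    l2=e[10:36].argmax()+10;r2=e[45:75].argmax()+45
    print(a,285.5+l2,285.5+r2,(l2+r2)/2+285.5)
E
python3 e.py
```

```text
clock: 19.1
position: [464.0, -263.3, 167.4]
tcp_rot: [0.002, 0.814, 0.581, 0.001]
contact_force: [-0.2, 0.2, -0.1]
width: 37.2
finger_force: 45.5
clock: 19.52
position: [505.1, -84.9, 164.2]
tcp_rot: [0.0, 0.814, 0.581, 0.0]
contact_force: [1.5, -0.4, -0.2]
width: 37.0
finger_force: 45.5
clock: 19.93
position: [545.1, 75.7, 133.7]
tcp_rot: [-0.0, 0.813, 0.582, 0.0]
contact_force: [0.2, -0.7, -0.3]
width: 36.9
finger_force: 45.5
clock: 20.27
position: [545.1, 80.7, 131.6]
tcp_rot: [0.0, 0.814, 0.581, 0.0]
contact_force: [-0.3, 0.3, -0.6]
width: 37.0
finger_force: 45.5
[545.1  80.5 131.6] [2.000e-04 8.139e-01 5.810e-01 2.000e-04] [ 0.6 -0.   0.7]
cap [(270, np.float64(325.5), np.int64(79)), (280, np.float64(326.0), np.int64(78)), (290, np.float64(325.5), np.int64(77)), (300, np.float64(325.0), np.int64(76)), (310, np.float64(326.0), np.int64(72)), (320, np.float64(321.5), np.int64(79))]
brass 284 368 218 348
0 305.5 356.5 331.0
15 313.5 345.5 329.5
30 305.5 348.5 327.0
45 307.5 354.5 331.0
60 306.5 351.5 329.0
75 309.5 354.5 332.0
90 296.5 341.5 319.0
105 310.5 339.5 325.0
120 310.5 339.5 325.0
135 312.5 337.5 325.0
150 311.5 339.5 325.5
165 317.5 330.5 324.0
180 300.5 331.5 316.0
195 312.5 351.5 332.0
210 303.5 355.5 329.5
```

```bash
python3 -m handwheel '[[[0.2,0.003,0.009,0,0,0,0],[0.2,0.006,0.018,0,0,0,0],[0.2,0.0085,0.025,0,0,0,0],[0.2,0.0102,0.03,0,0,0,0],[0.2,0.0119,0.035,0,0,0,0]]]'
python3 -m handwheel '[[[0.2,0.0013,0.0038,0,0,0,0],[0.2,0.0026,0.0076,0,0,0,0],[0.2,0.0039,0.0114,0,0,0,0]]]'
```

```text
clock: 20.73
position: [557.1, 117.2, 131.1]
tcp_rot: [0.0, 0.814, 0.582, 0.0]
contact_force: [0.7, -0.8, -0.4]
width: 37.0
finger_force: 45.5
clock: 20.98
position: [560.5, 128.0, 130.8]
tcp_rot: [-0.0, 0.814, 0.581, -0.001]
contact_force: [-0.4, -1.0, -4.6]
width: 37.1
finger_force: 45.5
```

```bash
python3 -m handwheel '[[[0.2,0.001,0.0028,0,0,0,0],[0.2,0.002,0.0057,0,0,0,0],[0.2,0.002,0.0057,0,0,0,0]]]'
for i in 1; do python3 -m handwheel '[[[0.2,0.0003,0.001,0,0,0,0],[0.2,0.0006,0.0019,0,0,0,0],[0.2,0.001,0.0028,0,0,0,0]]]';done
python3 -m handwheel '[[[0.2,0.0003,0.001,0,0,0,0],[0.2,0.0006,0.0019,0,0,0,0]]]'
```

```text
clock: 21.23
position: [562.9, 134.1, 131.0]
tcp_rot: [-0.0, 0.814, 0.582, 0.0]
contact_force: [0.4, 1.8, -4.4]
width: 37.4
finger_force: 45.6
clock: 21.48
position: [563.6, 136.1, 131.1]
tcp_rot: [0.0, 0.814, 0.581, -0.0]
contact_force: [-0.9, -2.5, -5.9]
width: 37.1
finger_force: 45.5
clock: 21.65
position: [564.3, 138.1, 131.1]
tcp_rot: [0.0, 0.814, 0.581, -0.0]
contact_force: [-0.8, -2.7, -5.0]
width: 37.3
finger_force: 45.6
```

```bash
cat > ck.sh <<'E'
o=$(cat); echo "$o" | egrep 'position|contact'; echo "$o" | awk -F'[][,]' '/contact_force/{exit !($3>-8)}'
E
python3 -m handwheel '[[[0.2,0.0003,0.001,0,0,0,0],[0.2,0.0003,0.001,0,0,0,0]]]' 22 | bash ck.sh &&
python3 -m handwheel '[[[0.2,0.0003,0.001,0,0,0,0],[0.2,0.0003,0.001,0,0,0,0]]]' | bash ck.sh &&
python3 -m handwheel '[[[0.2,0.0003,0.001,0,0,0,0],[0.2,0.0003,0.001,0,0,0,0]]]' | bash ck.sh &&
python3 -m handwheel '[[[0.2,0.0004,0.001,0,0,0,0],[0.2,0.0004,0.001,0,0,0,0]]]' | bash ck.sh &&
python3 -m handwheel '[[[0.2,0.0004,0.001,0,0,0,0],[0.2,0.0004,0.001,0,0,0,0]]]' | bash ck.sh &&
python3 -m handwheel '[[[0.2,0.0003,0.001,0,0,0,0],[0.2,0.0003,0.001,0,0,0,0]]]' | bash ck.sh
```

```text
position: [564.6, 139.2, 131.1]
contact_force: [-1.6, -3.8, -4.9]
position: [564.6, 139.3, 131.0]
contact_force: [-3.6, -11.5, -3.7]
```

```bash
python3 -m handwheel '[[[0.2,0.0001,0.0003,0,0,0,0],[0.2,0.0001,0.0003,0,0,0,0]]]'
python3 - <<'E'
from h import *
im,K,Rc,t=cam('scene')
s=bot.read_state();print(s['position'],s['contact_force'])
h=cv2.cvtColor(im,cv2.COLOR_RGB2HSV).astype(int)[130:200,340:440];H,S,V=h[...,0],h[...,1],h[...,2]
for n,m in [('blue',(H>100)&(H<125)&(S>130)),('red',((H<6)|(H>172))&(S>110)),('brass',(H>14)&(H<30)&(S>100))]:
    v,u=np.nonzero(m);print(n,len(u),u.mean()+340 if len(u) else 0,v.mean()+130 if len(u) else 0)
tip=np.array([563.3,133.5,130]);d=np.array([.325,.946,0])
print(proj(K,Rc,t,np.array([tip+d*k for k in (0,14,43,71,72,86)])))
E
```

```text
clock: 22.15
position: [564.6, 139.3, 131.0]
tcp_rot: [0.001, 0.814, 0.581, -0.001]
contact_force: [-4.0, -13.5, -4.5]
width: 37.0
finger_force: 45.7
[564.54480772 139.28087929 131.00015188] [ -4.54284564 -13.14453225  -3.92793324]
blue 83 398.4578313253012 158.7831325301205
red 153 370.09150326797385 168.66666666666666
brass 44 426.0909090909091 171.6818181818182
[[371.35479578 169.26564532]
 [375.88788658 167.40915771]
 [385.17124853 163.60723818]
 [394.00058427 159.99126111]
 [394.31352146 159.86310042]
 [398.67748497 158.07587741]]
```

```bash
python3 -m handwheel '[[[0.2,0.0001,0.0004,0,0,0,0],[0.2,0.0001,0.0004,0,0,0,0],[0.2,0.0001,0.0004,0,0,0,0]]]'
python3 - <<'E'
from h import *
for n in ['side','scene']:
    im,K,Rc,t=cam(n);save(im,n+'12.png')
    h=cv2.cvtColor(im,cv2.COLOR_RGB2HSV).astype(int);H,S,V=h[...,0],h[...,1],h[...,2]
    tip=np.array([563.3,133.5,130]);d=np.array([.325,.946,0])
    m=((H>100)&(H<125)&(S>130));v,u=np.nonzero(m)
    p=proj(K,Rc,t,np.array([tip+d*k for k in (57,87,112)]))
    o=(abs(u-p[1,0])<25)&(abs(v-p[1,1])<25)
    print(n,p.round(1).tolist(),o.sum(),u[o].min(),u[o].max(),v[o].min(),v[o].max())
    for c in (57,87):   # far rim silhouettes at candidate depths
        a=np.linspace(0,2*np.pi,60);P=[tip+d*c+18*(np.cos(b)*np.array([.946,-.325,0])+np.sin(b)*np.array([0,0,1])) for b in a]
        q=proj(K,Rc,t,np.array(P));print(c,q.min(0).round(1),q.max(0).round(1))
E
```

```text
clock: 22.45
position: [564.6, 139.3, 131.0]
tcp_rot: [0.001, 0.814, 0.581, -0.002]
contact_force: [-5.2, -16.5, -3.1]
width: 37.4
finger_force: 45.8
side [[318.4, 149.2], [318.4, 142.6], [318.4, 137.2]] 52 296 330 121 162
57 [312.1 144.3] [324.8 154.1]
87 [312.2 137.6] [324.6 147.5]
scene [[389.6, 161.8], [399.0, 157.9], [406.7, 154.8]] 83 394 403 154 165
57 [385.6 155.3] [393.7 168.3]
87 [395.  151.5] [403.1 164.4]
```

Pressing further moved nothing: axial force is about 17 N at a fixed position, and the scene view puts the spacer's back end at about 87 mm, in the collar range. The stack is seated, so I'll ease off slightly, release and back away.

```bash
python3 -m handwheel '[[[0.2,-0.0003,-0.0008,0,0,0,0],[0.2,-0.0003,-0.0008,0,0,0,0]]]'
python3 -m handwheel '[[[0.5,0,0,0,0,0,0],[1,0,0,0,0,0,0],[1,0,0,0,0,0,0],[1,0,0,0,0,0,0],[1,0,0,0,0,0,0]]]'
python3 -m handwheel '[[[1,0,0,0.02,0,0,0],[1,0,0,0.05,0,0,0],[1,0,0,0.08,0,0,0],[1,-0.01,-0.03,0.11,0,0,0],[1,-0.02,-0.06,0.12,0,0,0]]]'
python3 -m handwheel '[[[1,-0.02,-0.04,0,0,0,0],[1,-0.02,-0.05,0,0,0,0],[1,-0.02,-0.05,0,0,0,0]]]'
python3 - <<'E'
from h import *
im,K,Rc,t=cam('wrist');s=bot.read_state()
h=cv2.cvtColor(im,cv2.COLOR_RGB2HSV).astype(int);H,S=h[...,0],h[...,1]
d=np.array([.325,.946,0]);tip=np.array([563.3,133.5,130]);n=np.array([.946,-.325,0])
def rows(m,name):
    m=m.copy(); v,u=np.nonzero(m); P=np.array([atz(K,Rc,t,a,b,148) for a,b in zip(u,v)]) if len(u) else np.zeros((0,3))
    if not len(P): print(name,0);return
    a=(P-tip)@d;l=(P-tip)@n;o=(abs(l)<40)&(a>-60)&(a<130);print(name,o.sum(),a[o].min().round(1),a[o].max().round(1),l[o].mean().round(1))
rows(((H<6)|(H>172))&(S>100),'red');rows((H>14)&(H<32)&(S>100),'brass/yellow');rows((H>100)&(H<125)&(S>120),'blue');rows(h[...,2]<45,'dark')
print(s['position'],s['contact_force'])
E
```

```text
clock: 22.72
position: [564.5, 139.2, 131.0]
tcp_rot: [0.001, 0.814, 0.581, -0.001]
contact_force: [-2.4, -9.3, -4.8]
width: 37.1
finger_force: 45.5
clock: 23.13
position: [565.1, 140.3, 131.4]
tcp_rot: [0.0, 0.814, 0.581, 0.0]
contact_force: [0.0, 0.3, -0.5]
width: 85.2
finger_force: 0.0
clock: 23.55
position: [545.8, 80.6, 254.6]
tcp_rot: [0.001, 0.813, 0.582, 0.002]
contact_force: [0.3, -0.8, 0.1]
width: 85.0
finger_force: 0.0
clock: 23.8
position: [524.4, 27.8, 251.7]
tcp_rot: [0.0, 0.814, 0.58, 0.0]
contact_force: [-0.2, 0.0, -0.1]
width: 85.1
finger_force: 0.0
red 2904 -19.1 32.6 -1.4
brass/yellow 988 -13.1 32.6 -1.5
blue 43 20.7 32.5 1.0
dark 1161 -14.5 33.1 -1.1
[524.78167056  29.1236455  251.45893422] [-0.10420453  0.88550416  0.02486413]
```

```bash
python3 -m handwheel '[[[1,0.005,0.03,0.02,0,0,0],[1,0.01,0.06,0.03,0,0,0],[1,0.015,0.08,0.03,0,0,0],[1,0.015,0.08,0.03,0,0,0],[1,0.015,0.08,0.03,0,0,0]]]'
python3 - <<'E'
from h import *
im,K,Rc,t=cam('wrist');print((-Rc.T@t).round())
d=np.array([.325,.946,0]);tip=np.array([563.3,133.5,130])
def prof(h,a0,a1):
    for k in np.arange(a0,a1,2.):
        u,v=proj(K,Rc,t,tip+d*k+[0,0,h])[0]
        print(int(k),im[int(round(v)),int(round(u))].tolist() if 0<=v<400 else '-',end=' ')
    print()
prof(19,-24,60);print('z31');prof(31,20,64);print('z18');prof(18,50,100)
E
```

```text
clock: 24.27
position: [540.1, 111.9, 280.7]
tcp_rot: [-0.0, 0.813, 0.582, -0.0]
contact_force: [-0.4, -0.8, -0.6]
width: 85.2
finger_force: 0.0
[564. 185. 404.]
-24 [132, 125, 126] -22 [134, 128, 128] -20 [137, 131, 131] -18 [133, 123, 124] -16 [113, 53, 53] -14 [110, 4, 1] -12 [111, 6, 8] -10 [108, 7, 0] -8 [109, 6, 6] -6 [108, 1, 1] -4 [109, 5, 9] -2 [109, 4, 5] 0 [108, 2, 0] 2 [110, 9, 8] 4 [109, 5, 7] 6 [111, 11, 8] 8 [111, 7, 2] 10 [111, 10, 3] 12 [110, 11, 9] 14 [109, 2, 0] 16 [110, 6, 5] 18 [110, 4, 1] 20 [110, 45, 22] 22 [107, 81, 32] 24 [109, 85, 34] 26 [108, 84, 33] 28 [71, 55, 26] 30 [17, 12, 15] 32 [18, 21, 20] 34 [13, 10, 13] 36 [21, 18, 17] 38 [18, 16, 14] 40 [17, 17, 17] 42 [16, 15, 18] 44 [14, 13, 16] 46 [18, 16, 18] 48 [13, 13, 13] 50 [16, 15, 14] 52 [14, 12, 10] 54 [16, 13, 15] 56 [17, 30, 59] 58 [18, 53, 115] 
z31
20 [113, 11, 11] 22 [110, 43, 15] 24 [107, 82, 28] 26 [108, 83, 29] 28 [98, 76, 29] 30 [38, 30, 19] 32 [16, 15, 15] 34 [19, 20, 22] 36 [17, 16, 17] 38 [18, 16, 14] 40 [14, 13, 10] 42 [15, 16, 14] 44 [16, 15, 12] 46 [16, 13, 15] 48 [15, 14, 15] 50 [14, 14, 16] 52 [22, 21, 20] 54 [21, 17, 16] 56 [16, 27, 56] 58 [12, 55, 118] 60 [16, 55, 117] 62 [8, 51, 116] 
z18
50 [16, 15, 14] 52 [14, 12, 10] 54 [16, 13, 15] 56 [17, 30, 59] 58 [18, 53, 115] 60 [18, 55, 118] 62 [17, 54, 118] 64 [13, 55, 118] 66 [15, 55, 118] 68 [15, 55, 118] 70 [10, 56, 119] 72 [9, 54, 118] 74 [14, 54, 119] 76 [13, 54, 119] 78 [13, 56, 120] 80 [10, 55, 119] 82 [18, 59, 122] 84 [13, 56, 121] 86 [39, 55, 94] 88 [46, 46, 49] 90 [47, 46, 50] 92 [45, 44, 49] 94 [99, 99, 103] 96 [102, 102, 105] 98 [101, 102, 105]
```

The profile along the axle shows cap, wheel, spacer and collar touching, with the collar's face at about 86 mm.

```bash
python3 -c "from workcell import bot; print(bot.finish_job())"
```

```text
the job is handed in; nothing more can be done
None
```

The spacer, wheel and cap are on the axle, pressed tight against the stop collar at about 17 N on the wrist (my estimate is 13 N on the stack), then released and handed in at about 24 s; no verdict came back, and I viewed 14 pictures, over the limit of 10.

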